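# Rebuild the bearing stack of a mobile-shelving handwheel drive

## Task

Rebuild the shaft end of the shelving drive: slide the ball bearing onto the upright shaft down to the spring, then the tall spacer sleeve (not the short one), then the retainer, feeling for the angle at which it drops over the shaft's flatted head. Press the retainer down against the spring, give it about a quarter turn so that it is caught under the head, and let go, so that the spring keeps the stack clamped. Do not force anything, and leave the short sleeve where it is.

Things in the scene. Friction and masses are not known exactly. Their poses are not given: they have to be found in the camera images.
- drive: Drive head of a mobile shelf, fixed, lying on its back: steel plate 150 x 110 x 8 mm (long side along its x), round aluminium gear housing 92 mm wide, 34 mm high, with a square side piece reaching 72 mm to +x, 30 mm high; boss 37 mm wide up to 51 mm; then a wave spring and the upright shaft, 101 mm high. Origin on the shaft's axis at table height, z up. No contact with it may exceed 60 N.
- seat (a point): On the shaft's axis, top of the unloaded wave spring (35 mm wide), 60 mm above the table: the bearing's underside rests here, the sleeve's then at 72, the sleeve's top at 90 mm. The spring starts to yield at 5 N, then 1.8 N per mm, solid at 7 mm. Shaft: 20 mm round up to 79 mm above the table, tapering to a 10 mm neck at 82.5 mm. The brake keeps it from turning.
- neck (a point): On the shaft's axis, 91 mm above the table: underside of the head, top of the 10 mm neck. The web of the retainer must come below this to turn: from the unloaded stack (retainer underside at 90 mm) press it down 4 mm or more, 7 at most. Given about a quarter turn (75 to 105 degrees), either way, and released, it is caught here: its underside at 86 mm, the spring held down 4 mm (12 N).
- shaft_tip (a point): Top of the shaft's head, on the axis, 101 mm above the table. The head (91 to 101 mm) is a 20 mm round with two flats 10 mm apart, its round ends bevelled over the top 1.5 mm to 17 mm, its top flat. Its long way lies within 38 degrees, to either side, of the drive's x axis; the exact angle is not measured (these axes are the drive's) and must be felt or seen.
- bearing_mid (a point): Centre (half-way up) of the loose ball bearing: flat steel ring with dark shields, 42 mm outside, 22 mm bore, 12 mm tall, lying flat on the table; z is its axis.
- sleeve_mid (a point): Centre (half-way up) of the loose tall spacer sleeve: plain steel tube 30 mm outside, 22 mm bore, 18 mm tall, standing on the table; z is its axis.
- short_mid (a point): Centre of the short sleeve, not wanted: the same tube but only 9 mm tall. It must not be moved by more than 20 mm.
- retainer_mid (a point): Centre (half-way up) of the loose retainer, a dark steel collar 44 mm round, 16 mm tall, lying on the table, z up, with two outer flats 36 mm apart facing its +y and -y, good to grip. A half turn is the same. Caught, this point is 34 mm above the seat; free on the unloaded stack, 38 mm.
- retainer_hole (a point): Centre of the retainer's underside, axes as the retainer. Its lower 5 mm is a web with a two-flat hole, 21.5 mm long (along its x) and 11.5 mm across (along its y), which goes over the shaft's head only where the two agree within about 5 degrees; near that limit it wedges and multiplies the push fourfold: keep the push low and ease the turn. Above the web it is bored 23 mm round, open at the top.
There are look-alikes about, which are no part of the job. What is shaped like the part that bears retainer_mid but yellow is not meant. Leave any green look-alike of the part that bears bearing_mid alone.

How it is judged:
By the outcome, as a careful person would: the job done as asked, in the order asked, and still so for the second after the job is handed in, with the robot touching nothing.
It also fails if it takes over 72 s, if anything falls off the work surface, if the arm or the gripper's body presses on something with over 40 N, if the wrist force passes 120 N, or if a joint passes its speed limit or range.

## Robot

A 6-joint arm with a two-finger parallel gripper is mounted at the origin on the work surface. World frame = base frame: x ahead of the robot, y to its left, z up, the work surface at z = 0. Lengths are in m, angles in rad, forces in N, time in s.
With the tool pointing down it reaches from about 0.25 to 0.775 m from the base axis. Payload 4 kg.
Tool frame: the origin (TCP) lies between the finger pads; the fingertips stand 14 mm ahead of it and the grasp point (between the pads) lies 5 mm behind it (tip_reach is the distance from the TCP to the fingertips, in m); z points along the fingers, y is the line along which they close (so a half turn about z gives the same grasp; the last joint's range is limited). The gripper opens to 94 mm and grips with 3 to 60 N. Pads are 16 mm wide; open, the fingers measure 119 mm over their backs; the gripper's body (75 mm by 177 mm) begins 78 mm behind the grasp point.
Start: joints at [1.24, 0.087, 1.371, -0, 1.684, -0.103], TCP at [0.124, 0.536, 0.22] pointing down, gripper open.
Joint ranges: [-3.1, 3.1], [-0.76, 2.03], [0.27, 2.55], [-1.08, 4.22], [0.17, 2.65], [-2.57, 2.57]. Speed limits (rad/s): [2.79, 2.79, 3.14, 3.14, 3.14, 3.14].

## Interface

Orientations are given as [roll, pitch, yaw] about the fixed x, y, z axes, in that order (R = Rz(yaw) Ry(pitch) Rx(roll)).
In Python, from bench import * gives the robot as it stands. The module is installed in compiled form; this text tells all that it offers.
- The arm moves only by the tool servo_tool, never from a script. Its argument "targets" is a list of rows, each a list of 4 numbers: the shift along the tool's x, y, z in cm, then the turn about the tool's z in degrees. A call has 1 to 8 rows; each row is the pose to reach, as a shift and turn from the pose commanded when the call began, along the tool's axes at that moment; what a row does not reach only later rows make up. A row lasts 1/8 s, in which the tool goes at most 62.5 mm and 10.7 degrees, less where a joint would pass 70% of its speed; a pose out of reach is approached as far as the arm can. A call with a gripper value outside its range is refused whole. "claw" is the closure in counts, from 0 (fully open) to 255 (shut), set as the call begins (left out, the last holds). The fingers move at their own pace and stop on an object; the grip force is fixed at half the most. Time passes only in rows, so rows that repeat a pose let the fingers close. It gives the time, the measured TCP pose, the force, the opening and the grip force at its end, in the units of the state.
- get_obs(): the state, without advancing time (a new reading comes with each control period).
- snapshot(name): name is "scene" or "side" or "wrist"; returns the picture (400x640x3 uint8, blue, green, red); there is no depth.
- camera_model(name): a dict with "camera_matrix" (3x3 intrinsics, pixels), "camera_from_world" (4x4, takes a point from world to camera coordinates). Camera axes: x right, y up, looking along -z (the intrinsics and any distortion apply to the point x, -y, -z); pixel columns grow to the right and rows downward; lengths in m; the calibration is good to about 2 mm. The wrist camera is an equidistant fisheye: a pixel r from the principal point sees the ray r / f radians off the axis. A picture is of the moment at which its call begins: read the wrist's pose just before it. camera_model takes no time and is no camera call; for the wrist camera it gives the pose at the moment of the call.
- close_job(): hands the job in; it is judged then, once.
The state is a dict: "time": time; "joint_positions": joint angles; "qvel": joint speeds; "joint_torque": joint torques, N m; "tool_pos": TCP position; "ee_rot": TCP orientation; "wrist_force": force on the tool from outside, world axes, zero at the start; "wrist_torque": the same for the moment, N m; "width": finger opening in m; "finger_force": force on a finger pad.
Only numpy, scipy, OpenCV 4.12 (cv2) and the standard library are available. Lean on these libraries where they do the work, as an engineer would, in place of code of your own. Each camera call takes 0.05 s, during which the arm holds its last target. There are 200 camera calls.

## Working session

There is one attempt and no reset: what is moved stays moved. The work goes in short steps, Python scripts to look and compute and a tool call to move; the robot and the scene stay as the last step left them, time stands still between calls to the robot, and variables do not carry over. Pictures are saved under pics/ and viewed, at most 11 in all, crops included, and the job is handed in when it is done.

Besides the shell and the picture viewer there is one more tool, called after ">>>" as a command line: name --pt "numbers of a row" for each row, then --argument value for the rest. servo_tool: Moves the arm, as the interface text tells. Its arguments: {"type":"object","properties":{"targets":{"type":"array"},"claw":{"type":"number"}},"required":["targets"]}

```bash
mkdir -p pics
python3 - <<'E'
from bench import *
import cv2,numpy as np
o=get_obs()
for k,v in o.items(): print(k,np.round(v,4))
for n in("scene","side","wrist"):
    m=camera_model(n); print(n,np.round(m["camera_matrix"],1).tolist(),np.round(m["camera_from_world"],4).tolist(),[k for k in m])
    cv2.imwrite(f"pics/{n}0.png",snapshot(n))
E
```

```text
time 0.0
joint_positions [ 1.2399  0.088   1.3723 -0.      1.6836 -0.1031]
qvel [-0.0006 -0.0003 -0.001  -0.0002 -0.0014  0.001 ]
joint_torque [ 8.00000e-04 -3.40183e+01 -3.02429e+01  7.20000e-02  3.28000e-02
 -2.00000e-04]
tool_pos [0.124  0.5353 0.2183]
ee_rot [-3.1394e+00 -2.0000e-04  2.9138e+00]
wrist_force [-0.1347 -0.0068 -0.4388]
wrist_torque [-0.0092  0.0249 -0.0176]
finger_force 0.0
width 0.0941
scene [[447.4, 0.0, 322.0], [0.0, 447.4, 199.7], [0.0, 0.0, 1.0]] [[-0.6808, 0.7324, -0.009, 0.394], [-0.4984, -0.4542, 0.7385, 0.1944], [0.5368, 0.5072, 0.6742, -1.0386], [0.0, 0.0, 0.0, 1.0]] ['camera_matrix', 'camera_from_world']
side [[491.8, 0.0, 318.9], [0.0, 491.8, 191.4], [0.0, 0.0, 1.0]] [[0.9391, -0.343, -0.0196, -0.5209], [0.1941, 0.4827, 0.854, -0.1767], [-0.2834, -0.8058, 0.5199, -0.6155], [0.0, 0.0, 0.0, 1.0]] ['camera_matrix', 'camera_from_world']
wrist [[309.7, 0.0, 323.7], [0.0, 309.7, 198.6], [0.0, 0.0, 1.0]] [[0.2249, 0.9744, -0.0021, -0.5491], [-0.937, 0.2157, -0.2748, 0.0288], [-0.2673, 0.0638, 0.9615, -0.3924], [0.0, 0.0, 0.0, 1.0]] ['camera_matrix', 'camera_from_world']
```

View pics/scene0.png

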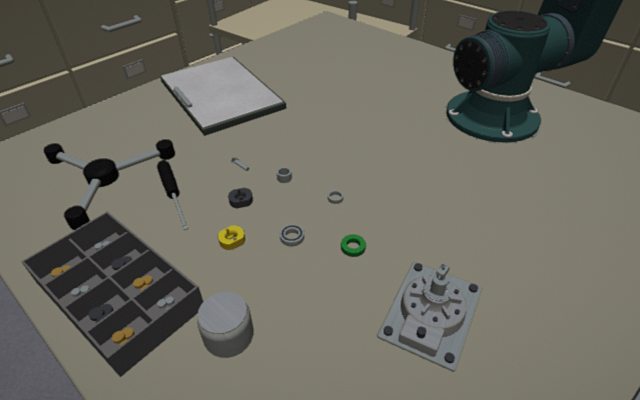

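View pics/wrist0.png

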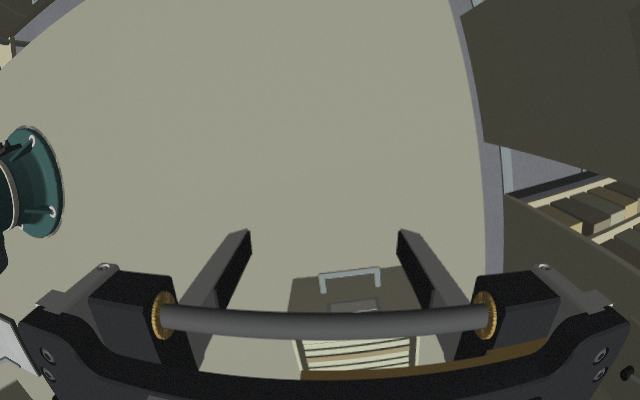

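The scene picture shows the bearing at about (291,235), tall sleeve (284,174), short sleeve (336,197), dark retainer (240,197), the yellow and green look-alikes, and the drive with its shaft near (440,275). The wrist view shows only bare table.

Run:
```python
import cv2,numpy as np
a=cv2.imread("pics/scene0.png")
c=lambda x,y,w,h,s:cv2.resize(a[y:y+h,x:x+w],None,fx=s,fy=s,interpolation=cv2.INTER_CUBIC)
top=c(215,155,160,100,5)
cv2.imwrite("pics/sc_crop.png",top)
a2=c(375,250,120,120,5)
cv2.imwrite("pics/drive_crop.png",a2)
```

```text
(no output)
```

View pics/sc_crop.png

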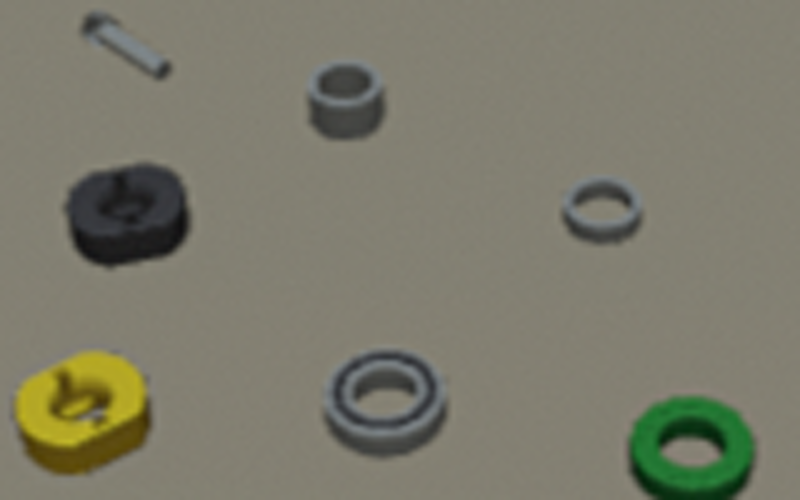

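View pics/drive_crop.png

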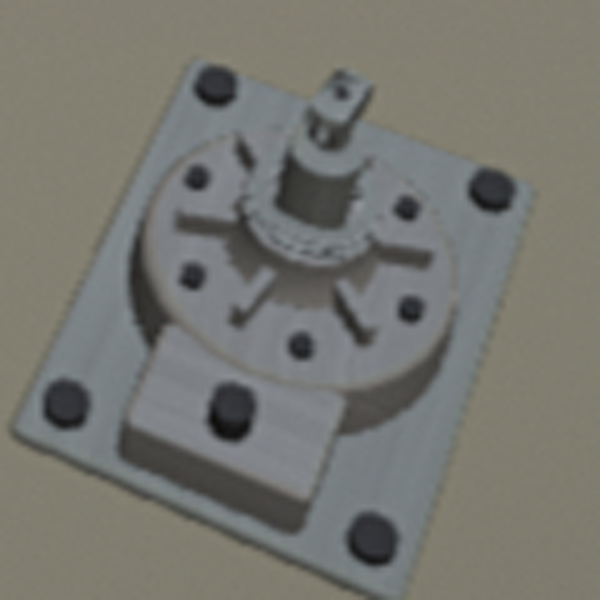

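View pics/side0.png

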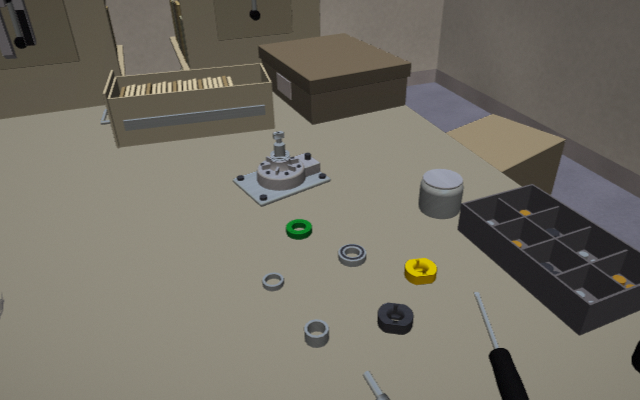

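The side picture shows the same parts: bearing (352,252), tall sleeve (317,327), short sleeve (273,280), retainer (396,312), shaft tip (278,134). In the scene crops the top faces are at full-frame positions: bearing (292.2,233.4), sleeve (284,171.6), retainer (240.4,195.4) and tip (443.8,267.2).

```bash
cat > h.py <<'E'
from bench import *
import cv2,numpy as np
def ray(n,u,v):
    m=camera_model(n);K=m["camera_matrix"];T=np.array(m["camera_from_world"])
    R,t=T[:3,:3],T[:3,3]; a,b=(u-K[0][2])/K[0][0],(v-K[1][2])/K[1][1]
    d=np.array([a,-b,-1.])
    if n=="wrist":
        r=np.hypot(a,b);d=np.array([a/r*np.sin(r),-b/r*np.sin(r),-np.cos(r)])
    return -R.T@t,R.T@d
def atz(n,u,v,z):
    c,d=ray(n,u,v); return (c+d*(z-c[2])/d[2])[:2]
def pix(n,p):
    m=camera_model(n);K=m["camera_matrix"];T=np.array(m["camera_from_world"])
    q=T[:3,:3]@p+T[:3,3];d=np.array([q[0],-q[1],-q[2]])
    if n=="wrist":
        r=np.hypot(d[0],d[1]);th=np.arctan2(r,d[2]);return np.array([K[0][2]+K[0][0]*th*d[0]/r,K[1][2]+K[1][1]*th*d[1]/r])
    return np.array([K[0][2]+K[0][0]*d[0]/d[2],K[1][2]+K[1][1]*d[1]/d[2]])
E
python3 - <<'E'
from h import *
for nm,z,s,d in[("bear",.012,(292.2,233.4),(352,252)),("sleeve",.018,(284,171.6),(317,327)),("short",.009,(335.2,195.6),(273,280)),("ret",.016,(240.4,195.4),(396,312)),("tip",.101,(443.8,267.2),(278,134))]:
    print(nm,np.round(atz("scene",*s,z),4),np.round(atz("side",*d,z),4))
P=[atz("scene",375+x/5,250+y/5,.008) for x,y in[(195,57),(535,190),(400,600),(12,432)]]
print(np.round(P,4),np.mean(P,0)); 
for i,j in[(0,3),(1,2),(0,1),(3,2)]:
    d=P[j]-P[i];print(np.linalg.norm(d),np.degrees(np.arctan2(d[1],d[0])))
# retainer flat lower edge of top: (85,228)-(185,205)
for l in[((100,265),(178,243)),]:
    a,b=[atz("scene",215+x/5,155+y/5,.0) for x,y in l];d=b-a;print("retflat",np.degrees(np.arctan2(d[1],d[0])))
a=cv2.imread("pics/scene0.png");b=cv2.imread("pics/side0.png")
def c(a,x,y,w,h,s):return cv2.resize(a[y:y+h,x:x+w],None,fx=s,fy=s,interpolation=cv2.INTER_CUBIC)
cv2.imwrite("pics/mix.png",np.vstack([np.hstack([c(a,425,258,40,30,10),c(b,260,122,40,30,10)]),np.hstack([c(a,220,180,40,30,10),c(b,375,298,40,30,10)])]))
E
```

```text
bear [ 0.5813 -0.0658] [ 0.5802 -0.0713]
sleeve [ 0.4813 -0.1906] [ 0.4817 -0.1943]
short [ 0.4591 -0.0779] [ 0.4571 -0.0846]
ret [ 0.5812 -0.2012] [ 0.5816 -0.2046]
tip [0.5456 0.187 ] [0.5449 0.176 ]
[[0.4909 0.1178]
 [0.4651 0.2221]
 [0.6059 0.2593]
 [0.6352 0.1562]] [0.54929287 0.18884282]
0.14935146407039568 14.91923360832863
0.145559246449874 14.808431876270491
0.10742202947285023 103.89437654629246
0.10713969497205164 105.91991552196438
retflat 155.93631237898654
```

View pics/mix.png

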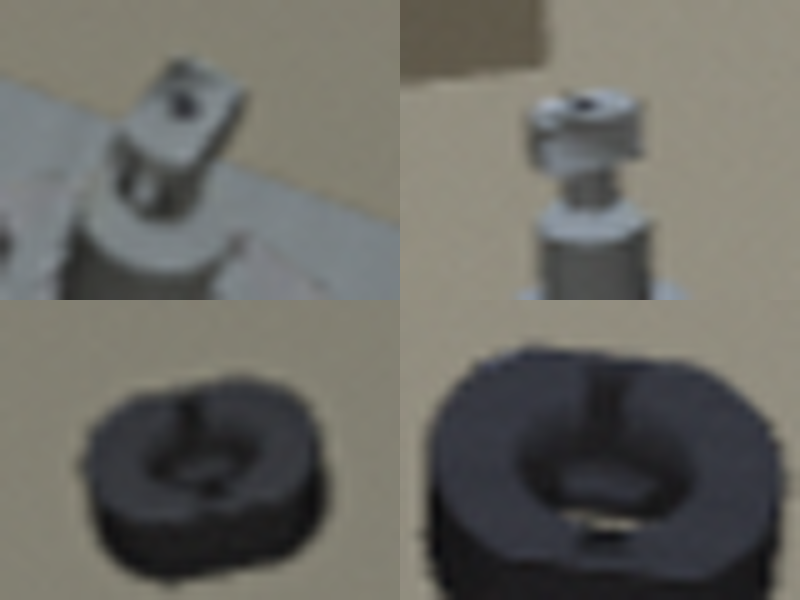

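The crops put the head top centre at about (443.5,268.3) in scene. Its long way runs along (-55,+70) px, and the retainer's flats and groove are visible. I'll work out the angles and the first move.

```bash
cat >> h.py <<'E'
def row(x,y,z,yaw=None,o=None):
    """tool-frame row (cm,deg) from measured pose to world x,y,z, yaw(deg)"""
    o=o or get_obs(); p=np.array(o["tool_pos"]);Y=o["ee_rot"][2]
    d=np.array([x,y,z])-p;c,s=np.cos(Y),np.sin(Y)
    t=0 if yaw is None else (np.degrees(Y)-yaw+180)%360-180
    return np.round([100*(c*d[0]+s*d[1]),100*(s*d[0]-c*d[1]),-100*d[2],t],2)
E
python3 - <<'E'
from h import *
def ang(n,a,b,z):
    d=np.array(atz(n,*b,z))-atz(n,*a,z);return np.degrees(np.arctan2(d[1],d[0]))%180
S=lambda x,y:(425+x/10,258+y/10)
D=lambda x,y:(260+(x-400)/10,122+y/10)
print("head scene",ang("scene",S(180,60),S(125,130),.101),ang("scene",S(245,95),S(190,165),.101))
print("head side",ang("side",D(535,110),D(640,100),.101),ang("side",D(540,165),D(640,155),.091))
S=lambda x,y:(220+x/10,180+(y-300)/10)
D=lambda x,y:(375+(x-400)/10,298+(y-300)/10)
print("ret scene bottom flat",ang("scene",S(170,582),S(300,550),0),"top far",ang("scene",S(120,400),S(225,378),.016))
print("ret side top",ang("side",D(530,350),D(690,365),.016),ang("side",D(520,560),D(680,578),.016),"groove",ang("side",D(608,360),D(602,540),.016))
o=get_obs()
print("tip2",atz("scene",443.5,268.3,.101),atz("side",278.5,132.5,.101))
m=camera_model("wrist");T=np.array(m["camera_from_world"]);C=-T[:3,:3].T@T[:3,3]
print("cam",C,"rel",row(*C)); print(row(.581,-.068,.12,83.3))
E
```

```text
head scene 3.7187301842985074 3.1991069699624566
head side 170.56740464441998 170.9793784285749
ret scene bottom flat 153.0171455701537 top far 150.8042001472759
ret side top 151.17413462780092 150.1875818338363 groove 61.003783075859786
tip2 [0.54745139 0.18772458] [0.54747155 0.18177379]
cam [0.04564569 0.5538962  0.38416167] rel [  8.06   0.03 -16.56   0.  ]
[-58.14 -48.46   9.86  83.65]
```

>>> servo_tool --pt "-6 -5 0 10" --pt "-11 -9 0 20" --pt "-16 -13 0 30" --pt "-21 -17 0 40" --pt "-26 -21 0 50" --pt "-31 -25 0 60" --pt "-36 -29 0 70" --pt "-41 -33 2 80" --claw 60

```text
time: 1.15
tool_pos: [0.4334, 0.1419, 0.2067]
ee_rot: [3.139, -0.001, 1.511]
wrist_force: [0.2, 0.3, 1.0]
width: 0.0715
finger_force: 0.0
```

Run:
```python
from h import *
o=get_obs();print(o["time"],o["tool_pos"],np.degrees(o["ee_rot"]),o["width"],o["wrist_force"]);print(row(.581,-.070,.12,83.3))
```

```text
1.15 [0.43343583 0.14191444 0.20668506] [ 1.79826746e+02 -6.64509384e-02  8.66023597e+01] 0.07147537477057586 [0.23199705 0.26296659 1.03349103]
[-20.28  15.99   8.67   3.3 ]
```

>>> servo_tool --pt "-4 3 1.5 3" --pt "-8 6 3 3" --pt "-12 9 4.5 3" --pt "-16 12 6 3" --pt "-20 15.5 8 3" --pt "-20 15.7 8 3" --pt "-20 15.7 8 3"

```text
time: 2.02
tool_pos: [0.5776, -0.0641, 0.1253]
ee_rot: [-3.14, -0.001, 1.465]
wrist_force: [0.8, 0.4, 0.7]
width: 0.0716
finger_force: 0.0
```

Run:
```python
from h import *
o=get_obs();print(o["time"],o["tool_pos"],np.degrees(o["ee_rot"]),o["wrist_force"],o["qvel"])
im=snapshot("wrist");cv2.imwrite("pics/w1.png",im)
print(pix("wrist",np.array([*o["tool_pos"][:2],.012])))
np.save("w1.npy",np.array(camera_model("wrist")["camera_from_world"]))
```

```text
2.025 [ 0.57761389 -0.06409799  0.12530813] [-1.79919418e+02 -4.50562414e-02  8.39377919e+01] [0.76084166 0.35321051 0.71220644] [ 0.02074402 -0.03226069  0.00057865  0.00088096 -0.00049966 -0.00201645]
[323.92843118 199.35030849]
```

View pics/w1.png

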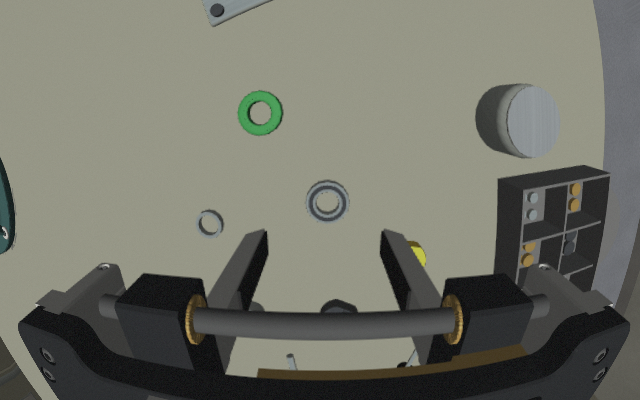

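The wrist view shows the bearing ring centred at (327.5,201.5), right under the TCP (its projection is at about (324,199)). The yellow part at (415,258) and the green ring (260,113) are clear of the fingers.

Run:
```python
from h import *
im=cv2.imread("pics/w1.png");g=cv2.cvtColor(im,cv2.COLOR_BGR2GRAY)
roi=im[165:240,290:365].astype(int);d=np.abs(roi-np.median(roi.reshape(-1,3),0)).sum(2)>40
cs,_=cv2.findContours(d.astype(np.uint8),cv2.RETR_EXTERNAL,cv2.CHAIN_APPROX_NONE);c=max(cs,key=cv2.contourArea)
(e,ax,a)=cv2.fitEllipse(c);print(e[0]+290,e[1]+165,ax)
u,v=e[0]+290,e[1]+165
p=atz("wrist",u,v,.009);print(p,row(p[0],p[1],.0175,None))
```

```text
327.04752349853516 200.77520370483398 (40.807735443115234, 41.022010803222656)
[ 0.58032974 -0.06667167] [-0.27  0.29 10.86  0.  ]
```

>>> servo_tool --pt "-0.25 0.3 5 0" --pt "-0.25 0.3 9 0" --pt "-0.25 0.3 10.7 0" --pt "-0.25 0.3 10.8 0" --pt "-0.25 0.3 10.8 0"

```text
time: 2.7
tool_pos: [0.5822, -0.0672, 0.0201]
ee_rot: [3.138, 0.0, 1.466]
wrist_force: [0.9, 0.5, -0.0]
width: 0.0717
finger_force: 0.0
```

>>> servo_tool --pt "0 0 0 0" --pt "0 0 0 0" --pt "0 0 0 0" --pt "0 0 0 0" --claw 255

```text
time: 3.2
tool_pos: [0.5809, -0.0674, 0.0181]
ee_rot: [3.141, 0.0, 1.465]
wrist_force: [-1.2, -0.0, 2.4]
width: 0.0411
finger_force: 30.0
```

>>> servo_tool --pt "0 0 0 0" --pt "0 0 0 5" --pt "0 0 0 15" --pt "0 0 0 25" --pt "0 0 0 35" --pt "0 0 0 45" --pt "0 0 0 55" --pt "0 0 0 65" --claw 115

```text
time: 4.2
tool_pos: [0.5805, -0.0672, 0.0174]
ee_rot: [-3.141, 0.0, 0.325]
wrist_force: [0.1, 0.2, 0.1]
width: 0.0518
finger_force: 0.0
```

>>> servo_tool --pt "0 0 0 10" --pt "0 0 0 20" --pt "0 0 0 20" --pt "0 0 0 20"

```text
time: 4.7
tool_pos: [0.5806, -0.0673, 0.0176]
ee_rot: [-3.141, 0.0, -0.016]
wrist_force: [0.2, -0.2, -0.1]
width: 0.0523
finger_force: 0.0
```

>>> servo_tool --pt "0 0 0 0" --pt "0 0 0 0" --pt "0 0 0 0" --pt "0 0 0 0" --claw 255

```text
time: 5.2
tool_pos: [0.5807, -0.0673, 0.0177]
ee_rot: [-3.142, -0.0, -0.018]
wrist_force: [-0.3, -0.5, -0.2]
width: 0.0405
finger_force: 30.0
```

>>> servo_tool --pt "0 0 -5 0" --pt "-2 -5 -9 0" --pt "-4 -10 -9.3 0" --pt "-6 -15 -9.3 0" --pt "-8.5 -20 -9.3 0" --pt "-11.5 -25 -9.3 0" --pt "-11.5 -25.2 -9.3 0" --pt "-11.5 -25.2 -9.3 0"

```text
time: 6.2
tool_pos: [0.4705, 0.1866, 0.1108]
ee_rot: [3.141, -0.001, -0.018]
wrist_force: [0.5, 0.9, -1.2]
width: 0.0407
finger_force: 30.0
```

>>> servo_tool --pt "0 0 0 0"

```text
time: 6.32
tool_pos: [0.4711, 0.1856, 0.1107]
ee_rot: [3.141, -0.0, -0.02]
wrist_force: [0.3, -0.3, -1.2]
width: 0.0406
finger_force: 30.0
```

Run:
```python
from h import *
o=get_obs();print(o["time"],o["tool_pos"],np.degrees(o["ee_rot"]),o["wrist_force"],o["qvel"])
im=snapshot("wrist");cv2.imwrite("pics/w2.png",im)
u,v=pix("wrist",np.array([.548,.186,.101]));print(u,v)
x,y=int(u)-60,int(v)-45;print(x,y)
A=cv2.resize(im[y:y+90,x:x+120],None,fx=6.6,fy=6.6,interpolation=cv2.INTER_CUBIC);cv2.imwrite("pics/w2c.png",A)
```

```text
6.325 [0.47105961 0.18561123 0.11069078] [ 1.79977183e+02 -1.00362561e-02 -1.15638969e+00] [ 0.27395295 -0.3062065  -1.1776715 ] [-0.00796002  0.00198125 -0.00054203  0.00275647  0.00137584  0.00130142]
320.08232064563447 117.86682507917186
260 72
```

View pics/w2c.png

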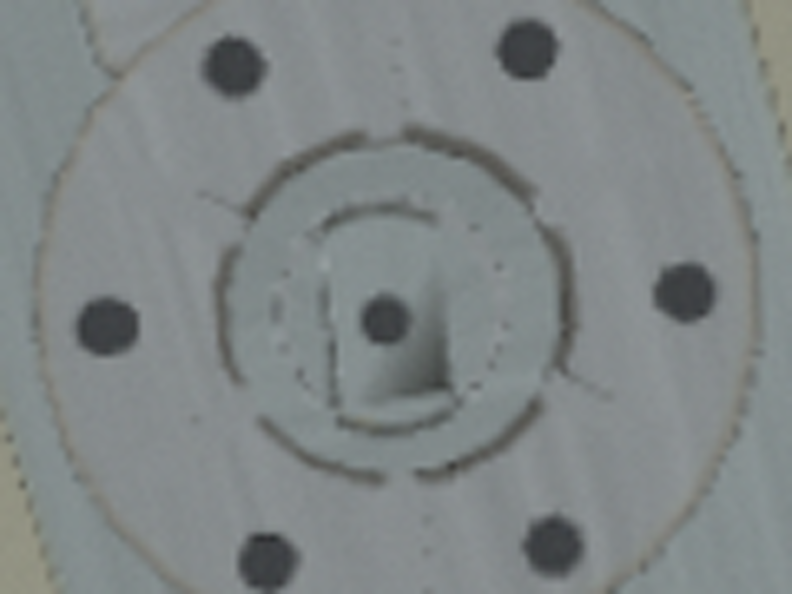

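The crop shows the head from above, with its centre dot at crop (385,320), i.e. pixel (317.9,120.1). Its flats run from (323,270) to (337,405) and from (440,285) to (450,385), so the long way is nearly along world x.

Run:
```python
from h import *
f=lambda x,y:(260+(x+.5)/6.6-.5,72+(y+.5)/6.6-.5)
c=atz("wrist",*f(385,320),.101);print("tip",c)
def ang(a,b,z=.101):
    d=atz("wrist",*f(*a),z)-atz("wrist",*f(*b),z);return np.degrees(np.arctan2(d[1],d[0]))
print(ang((323,270),(337,405)),ang((440,285),(450,385)),ang((325,230),(435,215)),ang((337,415),(460,400)))
w=atz("wrist",*f(393,305),.051);print("boss",w)
# housing bolts mean (6 bolts, top ~ .034+)
B=[atz("wrist",*f(*b),.036) for b in[(233,67),(527,49),(685,292),(553,545),(267,561),(107,326)]];print("bolts",np.mean(B,0),np.ptp(B,0))
for z in(.125,): print(row(*c,z,None))
```

```text
tip [0.5467852 0.1872428]
4.43982278142723 4.599976446658641 96.52137815686712 95.80073450282111
boss [0.54709682 0.18726897]
bolts [0.54676956 0.18725957] [0.05991986 0.06770471]
[ 7.57 -0.33 -1.43  0.  ]
```

>>> servo_tool --pt "0 0 -1.7 0" --pt "4 -0.2 -1.7 0" --pt "7.57 -0.33 -1.7 0" --pt "7.57 -0.33 -1.7 0" --pt "7.57 -0.33 -1.7 0" --pt "7.57 -0.33 -1.7 0"

```text
time: 7.12
tool_pos: [0.5455, 0.1886, 0.1283]
ee_rot: [-3.141, -0.0, -0.018]
wrist_force: [-0.5, 0.0, -1.5]
width: 0.0403
finger_force: 30.0
```

Run:
```python
from h import *
o=get_obs();print(o["time"],o["tool_pos"],o["ee_rot"],o["wrist_force"]);print(row(.5468,.1872,.0787))
```

```text
7.125 [0.54552481 0.18859892 0.12826996] [-3.14141571e+00 -2.06462594e-04 -1.83272104e-02] [-0.48296494  0.04276587 -1.45710364]
[0.13 0.14 4.96 0.  ]
```

>>> servo_tool --pt "0 0 0 0" --pt "0 0 0 0"

```text
time: 7.38
tool_pos: [0.5457, 0.1888, 0.128]
ee_rot: [-3.141, -0.0, -0.018]
wrist_force: [-0.5, 0.2, -0.3]
width: 0.0407
finger_force: 30.0
```

>>> servo_tool --pt "0.11 0.16 0.4 0" --pt "0.11 0.16 0.7 0" --pt "0.11 0.16 0.7 0"

```text
time: 7.75
tool_pos: [0.5468, 0.187, 0.1201]
ee_rot: [3.141, 0.001, -0.018]
wrist_force: [-0.5, -0.2, -1.2]
width: 0.0405
finger_force: 30.0
```

>>> servo_tool --pt "0 0 0.3 0" --pt "0 0 0.6 0" --pt "0 0 0.9 0" --pt "0 0 0.9 0"

```text
time: 8.25
tool_pos: [0.5469, 0.187, 0.1113]
ee_rot: [3.141, 0.001, -0.018]
wrist_force: [-0.4, -0.5, -0.4]
width: 0.0405
finger_force: 30.0
```

>>> servo_tool --pt "0 0 0.5 0" --pt "0 0 0.9 0" --pt "0 0 1.3 0" --pt "0 0 1.7 0" --pt "0 0 1.9 0" --pt "0 0 1.9 0"

```text
time: 9.0
tool_pos: [0.547, 0.1871, 0.0925]
ee_rot: [-3.142, 0.0, -0.018]
wrist_force: [-0.8, -0.4, -0.2]
width: 0.0408
finger_force: 30.0
```

>>> servo_tool --pt "0 0 0.5 0" --pt "0 0 0.9 0" --pt "0 0 1.2 0" --pt "0 0 1.37 0" --pt "0 0 1.4 0"

```text
time: 9.62
tool_pos: [0.5471, 0.1871, 0.0786]
ee_rot: [-3.142, 0.0, -0.018]
wrist_force: [0.3, 0.2, -0.5]
width: 0.0405
finger_force: 30.0
```

>>> servo_tool --pt "0 0 0 0" --pt "0 0 0 0" --pt "0 0 0 0" --claw 110

```text
time: 10.0
tool_pos: [0.5473, 0.1871, 0.079]
ee_rot: [-3.141, -0.001, -0.018]
wrist_force: [0.7, 0.0, 0.1]
width: 0.0534
finger_force: 0.0
```

>>> servo_tool --pt "0 0 -4 0" --pt "0 2 -6.5 0" --pt "-1.5 8 -6.5 0" --pt "-3 14 -6.5 0" --pt "-4.5 20 -6.5 0" --pt "-6 26 -6.5 0" --pt "-7 32 -5.5 0" --pt "-7.3 37.5 -4.5 0" --claw 90

```text
time: 11.0
tool_pos: [0.4667, -0.1886, 0.1242]
ee_rot: [3.141, -0.002, -0.019]
wrist_force: [0.7, 0.1, 0.1]
width: 0.0611
finger_force: 0.0
```

>>> servo_tool --pt "0 0.3 0 0" --pt "0 0.3 0 0" --pt "0 0.3 0 0"

```text
time: 11.38
tool_pos: [0.4677, -0.1883, 0.1241]
ee_rot: [-3.141, -0.001, -0.016]
wrist_force: [0.2, -0.3, -0.0]
width: 0.0607
finger_force: 0.0
```

```bash
cat >> h.py <<'E'
def blob(u,v,h,z,thr=40,name=None):
    im=snapshot("wrist")
    if name: cv2.imwrite(name,im)
    u,v=int(u),int(v);roi=im[v-h:v+h,u-h:u+h].astype(int);d=np.abs(roi-np.median(im[60:240,200:440].reshape(-1,3),0)).sum(2)>thr
    cs,_=cv2.findContours(d.astype(np.uint8),cv2.RETR_EXTERNAL,cv2.CHAIN_APPROX_NONE);c=max(cs,key=cv2.contourArea)
    e=cv2.fitEllipse(c);r=cv2.minAreaRect(c);q=(e[0][0]+u-h,e[0][1]+v-h)
    return q,e[1],r,atz("wrist",*q,z)
E
python3 - <<'E'
from h import *
o=get_obs();print(o["time"],o["tool_pos"],o["ee_rot"],o["wrist_force"])
u,v=pix("wrist",np.array([.4815,-.1925,.018]));print(u,v)
q,a,r,p=blob(u,v,32,.014,40,"pics/w3.png");print(q,a,r,p,row(*p,.0175))
E
```

```text
11.375 [ 0.46770699 -0.18828092  0.12413887] [-3.14136660e+00 -7.37951451e-04 -1.64832366e-02] [ 0.22663797 -0.29537799 -0.04775012]
328.0969786486434 186.1763614825329
(328.8229751586914, 187.19076538085938) (23.68450355529785, 25.468992233276367) ((33.13447570800781, 37.729827880859375), (18.592004776000977, 25.465112686157227), 81.46923065185547) [ 0.47958483 -0.1931341 ] [ 1.19  0.48 10.67  0.  ]
```

View pics/w3.png

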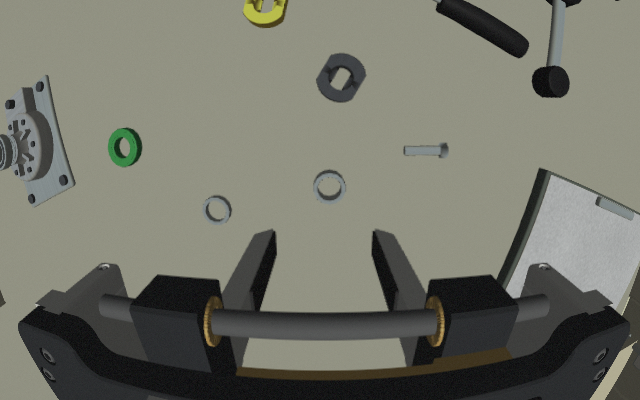

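The wrist view shows the tall sleeve at (330,187), the short one at (217,209), the retainer at (341,77), and the bearing on the shaft at the left edge.

>>> servo_tool --pt "1.25 0.5 5 0" --pt "1.25 0.5 9 0" --pt "1.25 0.5 10.2 0" --pt "1.25 0.5 10.3 0" --pt "1.25 0.5 10.3 0"

```text
time: 12.05
tool_pos: [0.4811, -0.1951, 0.0228]
ee_rot: [3.14, -0.003, -0.018]
wrist_force: [0.1, -0.6, -0.7]
width: 0.0611
finger_force: 0.0
```

>>> servo_tool --pt "0 0 0 0" --pt "0 0 0 0" --pt "0 0 0 0" --pt "0 0 0 0" --claw 255

```text
time: 12.55
tool_pos: [0.4798, -0.1948, 0.021]
ee_rot: [3.142, -0.0, -0.018]
wrist_force: [0.1, 0.8, 1.9]
width: 0.0288
finger_force: 30.0
```

>>> servo_tool --pt "0 0 0 0" --pt "0 0 0 -5" --pt "0 0 0 -15" --pt "0 0 0 -25" --pt "0 0 0 -35" --pt "0 0 0 -45" --pt "0 0 0 -55" --pt "0 0 0 -65" --claw 145

```text
time: 13.55
tool_pos: [0.4795, -0.1947, 0.0205]
ee_rot: [-3.141, -0.0, 1.122]
wrist_force: [-0.6, -0.1, -0.5]
width: 0.0408
finger_force: 0.0
```

>>> servo_tool --pt "0 0 0 -10" --pt "0 0 0 -20" --pt "0 0 0 -20" --pt "0 0 0 -20"

```text
time: 14.05
tool_pos: [0.4796, -0.1947, 0.0206]
ee_rot: [-3.141, -0.0, 1.463]
wrist_force: [0.9, -0.0, -0.1]
width: 0.0405
finger_force: 0.0
```

>>> servo_tool --pt "0 0 0 0" --pt "0 0 0 0" --pt "0 0 0 0" --pt "0 0 0 0" --claw 255

```text
time: 14.55
tool_pos: [0.4796, -0.1947, 0.0207]
ee_rot: [-3.142, -0.0, 1.465]
wrist_force: [0.2, 0.2, 0.5]
width: 0.0293
finger_force: 30.0
```

Run:
```python
from h import *
o=get_obs();print(o["time"],o["tool_pos"],o["ee_rot"],o["joint_positions"]);print(row(.5468,.1872,.15))
```

```text
14.55 [ 0.47963655 -0.19472505  0.02069747] [-3.14158410e+00 -1.03559592e-04  1.46497248e+00] [-4.95273182e-01  1.44226144e-01  1.71699605e+00  9.66026818e-05
  1.28041769e+00 -3.89477001e-01]
[ 38.69   2.64 -12.93   0.  ]
```

>>> servo_tool --pt "0 0 -5 0" --pt "5 0.3 -8 0" --pt "11 0.7 -11 0" --pt "17 1.1 -11.3 0" --pt "23 1.5 -11.3 0" --pt "29 1.9 -11.3 0" --pt "34.5 2.3 -11.3 0" --pt "38.7 2.64 -11.3 0"

```text
time: 15.55
tool_pos: [0.5466, 0.1897, 0.1336]
ee_rot: [-3.142, -0.0, 1.467]
wrist_force: [0.5, -0.4, -0.4]
width: 0.0293
finger_force: 30.0
```

>>> servo_tool --pt "0 0 0 0" --pt "0 0 0 0" --pt "0 0 0 0"

```text
time: 15.92
tool_pos: [0.5466, 0.186, 0.1337]
ee_rot: [-3.141, 0.0, 1.463]
wrist_force: [0.1, 0.2, -0.7]
width: 0.0291
finger_force: 30.0
```

Run:
```python
from h import *
o=get_obs();print(o["time"],o["tool_pos"],o["ee_rot"],o["wrist_force"]);print(row(.5468,.1872,.123))
```

```text
15.925 [0.54663296 0.18599813 0.13369836] [-3.14141200e+00  3.90658300e-04  1.46345748e+00] [ 0.05040226  0.1720179  -0.72059512]
[0.12 0.   1.07 0.  ]
```

>>> servo_tool --pt "0.12 0 0.5 0" --pt "0.12 0 1 0" --pt "0.12 0 1.3 0" --pt "0.12 0 1.8 0" --pt "0.12 0 2.1 0" --pt "0.12 0 2.1 0"

```text
time: 16.68
tool_pos: [0.5466, 0.1885, 0.1123]
ee_rot: [-3.141, 0.0, 1.465]
wrist_force: [-0.2, 0.1, -0.5]
width: 0.0292
finger_force: 30.0
```

>>> servo_tool --pt "-0.11 0 0 0" --pt "-0.11 0 0.3 0" --pt "-0.11 0 0.7 0" --pt "-0.11 0 1.0 0" --pt "-0.11 0 1.0 0"

```text
time: 17.3
tool_pos: [0.5464, 0.1874, 0.1022]
ee_rot: [-3.141, 0.0, 1.465]
wrist_force: [0.2, 0.6, 0.0]
width: 0.0293
finger_force: 30.0
```

>>> servo_tool --pt "0 0 0.3 0" --pt "0 0 0.6 0" --pt "0 0 0.87 0" --pt "0 0 0.87 0" --pt "0 0 0.87 0"

```text
time: 17.92
tool_pos: [0.5468, 0.1874, 0.0941]
ee_rot: [3.141, -0.0, 1.465]
wrist_force: [0.5, 0.3, 0.2]
width: 0.0294
finger_force: 30.0
```

>>> servo_tool --pt "0 0 0 0" --pt "0 0 0 0" --pt "0 0 0 0" --claw 145

```text
time: 18.3
tool_pos: [0.5468, 0.1874, 0.0942]
ee_rot: [3.141, -0.0, 1.465]
wrist_force: [0.1, -0.1, -0.2]
width: 0.0404
finger_force: 0.0
```

Run:
```python
from h import *
o=get_obs();print(o["time"],o["tool_pos"],o["ee_rot"],o["wrist_force"],o["joint_positions"]);print(row(.57,-.204,.125,61),row(.57,-.204,.125))
```

```text
18.3 [0.54680272 0.18740808 0.09421333] [ 3.14130490e+00 -1.52176634e-04  1.46512155e+00] [ 0.06015376 -0.0713824  -0.16302188] [2.32082778e-01 2.05209330e-01 1.48873422e+00 4.85949439e-05
 1.44732718e+00 3.37751600e-01]
[-38.68   6.44  -3.08  22.95] [-38.68   6.44  -3.08   0.  ]
```

>>> servo_tool --pt "0 0 -3.5 0" --pt "-5 1 -5 -9" --pt "-11 2 -5 -18" --pt "-17 3 -5 -28" --pt "-23 4 -5 -38" --pt "-29 5 -5 -48" --pt "-34.5 6 -4 -58" --pt "-38.7 6.4 -3.1 -67" --claw 70

```text
time: 19.3
tool_pos: [0.5695, -0.2069, 0.1249]
ee_rot: [-3.142, 0.001, 2.638]
wrist_force: [0.2, -0.6, 1.1]
width: 0.0682
finger_force: 0.0
```

>>> servo_tool --pt "0 0 0 0" --pt "0 0 0 0" --pt "0 0 0 0"

```text
time: 19.68
tool_pos: [0.57, -0.2028, 0.1256]
ee_rot: [3.141, 0.001, 2.636]
wrist_force: [-0.7, -0.2, -0.0]
width: 0.0683
finger_force: 0.0
```

Run:
```python
from h import *
o=get_obs();print(o["time"],o["tool_pos"],np.degrees(o["ee_rot"]),o["wrist_force"])
u,v=pix("wrist",np.array([.5815,-.203,.016]));print(u,v)
q,a,r,p=blob(u,v,36,.014,50,"pics/w4.png");print(q,a,r,p,row(*p,.018,151))
x,y=int(u)-60,int(v)-45;print(x,y)
im=cv2.imread("pics/w4.png");cv2.imwrite("pics/w4c.png",cv2.resize(im[y:y+90,x:x+120],None,fx=6,fy=6,interpolation=cv2.INTER_CUBIC))
```

```text
19.675 [ 0.56995073 -0.20278958  0.12563143] [1.79970988e+02 4.13690671e-02 1.51018568e+02] [-0.67128014 -0.2137231  -0.04248289]
329.43472854509275 210.92789474952005
(326.38293838500977, 207.23922729492188) (41.581790924072266, 50.144447326660156) ((34.0, 33.0), (48.0, 40.0), 90.0) [ 0.57754225 -0.20404449] [-0.72  0.25 10.77  0.04]
269 165
```

View pics/w4c.png

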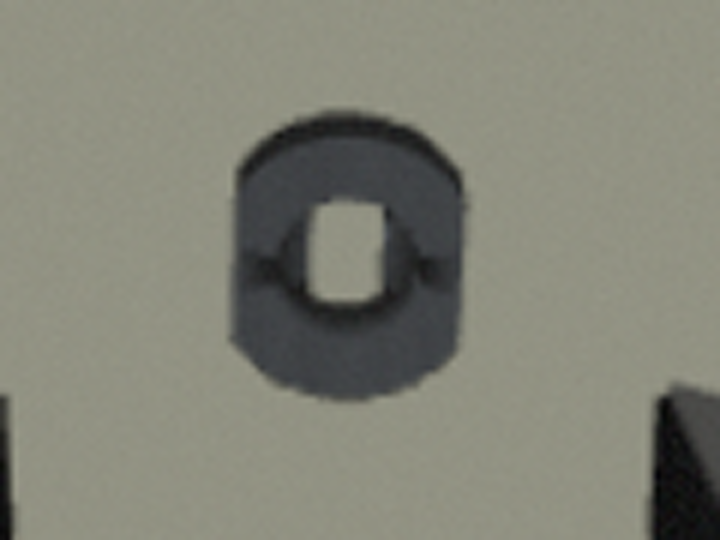

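The crop shows the retainer's top face centre at crop (347,268), i.e. pixel (326.8,209.6). The flats sit to the left and right, about 2 degrees from the finger line, so the grip will align it. I'll pinch the round ends first to centre it, then grip the flats.

>>> servo_tool --pt "-0.92 0.28 0 10" --pt "-0.92 0.28 1 20" --pt "-0.92 0.28 2 30" --pt "-0.92 0.28 3 40" --pt "-0.92 0.28 4 50" --pt "-0.92 0.28 5 60" --pt "-0.92 0.28 6 70" --pt "-0.92 0.28 7 80"

```text
time: 20.72
tool_pos: [0.5794, -0.2049, 0.0553]
ee_rot: [3.141, -0.0, 1.234]
wrist_force: [0.3, 0.0, 0.2]
width: 0.0682
finger_force: 0.0
```

>>> servo_tool --pt "0 0 2 10" --pt "0 0 3.65 10" --pt "0 0 3.65 10" --pt "0 0 3.65 10"

```text
time: 21.22
tool_pos: [0.5794, -0.2061, 0.0192]
ee_rot: [3.141, -0.0, 1.065]
wrist_force: [-0.1, 0.3, 0.8]
width: 0.0682
finger_force: 0.0
```

>>> servo_tool --pt "0 0 0 0" --pt "0 0 0 0" --pt "0 0 0 0" --pt "0 0 0 0" --claw 255

```text
time: 21.72
tool_pos: [0.5792, -0.2063, 0.019]
ee_rot: [3.141, -0.0, 1.064]
wrist_force: [0.2, 0.9, 1.4]
width: 0.0434
finger_force: 30.8
```

>>> servo_tool --pt "0 0 0 0" --pt "0 0 0 0" --pt "0 0 0 -10" --pt "0 0 0 -20" --pt "0 0 0 -30" --pt "0 0 0 -40" --pt "0 0 0 -50" --pt "0 0 0 -60" --claw 100

```text
time: 22.72
tool_pos: [0.5788, -0.2061, 0.0183]
ee_rot: [-3.141, -0.0, 2.117]
wrist_force: [-0.9, -0.0, 0.7]
width: 0.0568
finger_force: 0.0
```

>>> servo_tool --pt "0 0 0 -10" --pt "0 0 0 -20" --pt "0 0 0 -30" --pt "0 0 0 -30" --pt "0 0 0 -30"

```text
time: 23.35
tool_pos: [0.5789, -0.2061, 0.0184]
ee_rot: [3.141, -0.0, 2.632]
wrist_force: [-0.0, -0.5, 0.4]
width: 0.0571
finger_force: 0.0
```

>>> servo_tool --pt "0 0 0 0" --pt "0 0 0 0" --pt "0 0 0 0" --pt "0 0 0 0" --claw 255

```text
time: 23.85
tool_pos: [0.579, -0.2061, 0.0185]
ee_rot: [3.141, -0.0, 2.634]
wrist_force: [1.0, 1.4, 0.5]
width: 0.0352
finger_force: 29.9
```

Run:
```python
from h import *
o=get_obs();print(o["time"],o["tool_pos"],np.degrees(o["ee_rot"]),o["wrist_force"],o["width"]);print(row(.5468,.1872,.135,185),row(.5468,.1872,.135))
```

```text
23.85 [ 0.57897568 -0.20605373  0.01850715] [ 1.79984376e+02 -5.73335714e-03  1.50938787e+02] [0.98943621 1.40863186 0.50535971] 0.035244054653203356
[ 21.91  32.81 -11.65 -34.06] [ 21.91  32.81 -11.65   0.  ]
```

>>> servo_tool --pt "0 0 -5 0" --pt "3 4.5 -9 -5" --pt "6.5 9.7 -11.6 -10" --pt "10 15 -11.6 -16" --pt "13.5 20.2 -11.6 -22" --pt "17 25.4 -11.6 -28" --pt "19.8 29.6 -11.6 -34" --pt "21.9 32.8 -11.6 -34"

```text
time: 24.85
tool_pos: [0.5458, 0.1896, 0.1342]
ee_rot: [3.141, -0.001, -3.052]
wrist_force: [0.2, -0.5, -1.5]
width: 0.0357
finger_force: 29.9
```

>>> servo_tool --pt "0 0 0 0" --pt "0 0 0 0" --pt "0 0 0 0"

```text
time: 25.22
tool_pos: [0.547, 0.1855, 0.1344]
ee_rot: [-3.141, -0.0, -3.057]
wrist_force: [0.3, 0.4, -1.9]
width: 0.0356
finger_force: 29.9
```

Run:
```python
from h import *
o=get_obs();print(o["time"],o["tool_pos"],np.degrees(o["ee_rot"]),o["wrist_force"],o["wrist_torque"]);print(row(.5468,.1872,.122,185))
```

```text
25.225 [0.54695761 0.18551323 0.13440256] [-1.79974441e+02 -1.54981231e-02 -1.75160799e+02] [ 0.27626866  0.42415844 -1.8558512 ] [ 0.04570325 -0.01019053  0.01598514]
[ 0.    0.17  1.24 -0.16]
```

>>> servo_tool --pt "0 0.15 0.6 0" --pt "0 0.15 1.2 0" --pt "0 0.15 1.2 0"

```text
time: 25.6
tool_pos: [0.5461, 0.1879, 0.1214]
ee_rot: [-3.141, -0.002, -3.056]
wrist_force: [0.8, 0.7, -1.2]
width: 0.0354
finger_force: 29.9
```

>>> servo_tool --pt "-0.06 -0.07 0 0" --pt "-0.06 -0.07 0.15 0" --pt "-0.06 -0.07 0.3 0" --pt "-0.06 -0.07 0.3 0"

```text
time: 26.1
tool_pos: [0.5472, 0.1878, 0.1194]
ee_rot: [3.142, -0.0, -3.055]
wrist_force: [0.2, 0.5, -1.4]
width: 0.0358
finger_force: 29.9
```

>>> servo_tool --pt "0.03 -0.05 0.1 0" --pt "0.03 -0.05 0.15 0" --pt "0.03 -0.05 0.15 0"

```text
time: 26.48
tool_pos: [0.547, 0.1872, 0.118]
ee_rot: [3.142, -0.0, -3.055]
wrist_force: [1.0, 0.2, -1.0]
width: 0.0357
finger_force: 29.9
```

>>> servo_tool --pt "0 0 0.1 0" --pt "0 0 0.2 0" --pt "0 0 0.2 0"

```text
time: 26.85
tool_pos: [0.547, 0.1872, 0.1159]
ee_rot: [3.142, -0.0, -3.055]
wrist_force: [-0.0, -0.2, -2.4]
width: 0.0357
finger_force: 29.9
```

>>> servo_tool --pt "0 0 0.15 0" --pt "0 0 0.3 0" --pt "0 0 0.5 0" --pt "0 0 0.5 0"

```text
time: 27.35
tool_pos: [0.5469, 0.1872, 0.1107]
ee_rot: [3.142, -0.001, -3.055]
wrist_force: [0.1, -0.0, -0.6]
width: 0.0352
finger_force: 29.9
```

>>> servo_tool --pt "0 0 0.25 0" --pt "0 0 0.45 0" --pt "0 0 0.6 0" --pt "0 0 0.75 0" --pt "0 0 0.75 0"

```text
time: 27.98
tool_pos: [0.5474, 0.1873, 0.1056]
ee_rot: [3.141, 0.002, -3.055]
wrist_force: [-2.9, -1.6, 6.6]
width: 0.0357
finger_force: 29.9
```

>>> servo_tool --pt "0 0 0.15 0" --pt "0 0 0.3 0" --pt "0 0 0.35 0" --pt "0 0 0.35 0"

```text
time: 28.48
tool_pos: [0.5475, 0.1873, 0.1033]
ee_rot: [3.141, 0.002, -3.055]
wrist_force: [-4.8, -0.8, 11.3]
width: 0.0356
finger_force: 29.9
```

>>> servo_tool --pt "0.04 0 0.1 0" --pt "0.04 0 0.1 0" --pt "0.04 0 0.1 4" --pt "0.04 0 0.1 8" --pt "0.04 0 0.1 12" --pt "0.04 0 0.1 12"

```text
time: 29.22
tool_pos: [0.548, 0.1872, 0.1029]
ee_rot: [3.14, 0.005, 3.018]
wrist_force: [-3.6, -1.1, 12.5]
width: 0.0357
finger_force: 29.9
```

Run:
```python
from h import *
o=get_obs();print(o["time"],o["tool_pos"],np.degrees(o["ee_rot"]),o["wrist_force"],o["wrist_torque"])
```

```text
29.225 [0.5479841  0.18724669 0.10292   ] [179.93104407   0.26927484 172.9319299 ] [-3.63477156 -1.05469796 12.48008963] [-0.26363974  0.66026148  0.02596135]
```

>>> servo_tool --pt "0.06 0 0 8" --pt "0.06 0 0 16" --pt "0.06 0 0 24" --pt "0.06 0 0 32" --pt "0.06 0 0 40" --pt "0.06 0 0 40"

```text
time: 29.98
tool_pos: [0.548, 0.1874, 0.1031]
ee_rot: [3.136, 0.004, 2.319]
wrist_force: [-1.9, -1.1, 11.2]
width: 0.0355
finger_force: 30.0
```

Run:
```python
from h import *
o=get_obs();print(o["time"],o["tool_pos"],np.degrees(o["ee_rot"]),o["wrist_force"],o["wrist_torque"])
```

```text
29.975 [0.54802729 0.18739931 0.10310827] [179.69639663   0.21071347 132.89742623] [-1.94867842 -1.05868792 11.22969441] [-0.31407446  0.42982291 -0.0976036 ]
```

Turning freely; finish the quarter turn (38 more degrees to yaw 95).

>>> servo_tool --pt "0 0 0 8" --pt "0 0 0 16" --pt "0 0 0 24" --pt "0 0 0 32" --pt "0 0 0 38" --pt "0 0 0 38" --pt "0 0 0 38"

```text
time: 30.85
tool_pos: [0.5479, 0.1872, 0.1032]
ee_rot: [3.135, 0.0, 1.657]
wrist_force: [-2.0, -0.3, 12.0]
width: 0.0353
finger_force: 29.9
```

Run:
```python
from h import *
o=get_obs();print(o["time"],o["tool_pos"],np.degrees(o["ee_rot"]),o["wrist_force"],o["wrist_torque"])
```

```text
30.85 [0.54794903 0.18717292 0.10315298] [1.79644407e+02 3.40234918e-03 9.49323118e+01] [-2.01329545 -0.32001215 12.01096337] [-0.34413795  0.46530454 -0.03265836]
```

>>> servo_tool --pt "0 0 -0.2 0" --pt "0 0 -0.35 0" --pt "0 0 -0.35 0"

```text
time: 31.22
tool_pos: [0.5479, 0.1871, 0.1045]
ee_rot: [3.136, 0.0, 1.657]
wrist_force: [2.4, -1.2, 6.0]
width: 0.0351
finger_force: 29.9
```

>>> servo_tool --pt "0 0 -0.15 0" --pt "0 0 -0.25 0" --pt "0 0 -0.25 0"

```text
time: 31.6
tool_pos: [0.5479, 0.1872, 0.1046]
ee_rot: [3.138, 0.0, 1.657]
wrist_force: [6.0, -0.5, -0.8]
width: 0.0356
finger_force: 29.9
```

It's caught: the height holds at the expected 86 mm underside with no push. Releasing and backing off to look.

>>> servo_tool --pt "0 0 0 0" --pt "0 0 0 0" --pt "0 0 0 0" --pt "0 0 0 0" --claw 120

```text
time: 32.1
tool_pos: [0.5457, 0.1873, 0.1047]
ee_rot: [-3.141, -0.0, 1.657]
wrist_force: [-0.1, -0.1, 0.9]
width: 0.0496
finger_force: 0.0
```

>>> servo_tool --pt "0 0 -1.5 0" --pt "0 0 -4 0" --pt "0 0 -6 0" --pt "-4 0 -6 0" --pt "-8 0 -6 0" --pt "-8 0 -6 0" --pt "-8 0 -6 0"

```text
time: 32.98
tool_pos: [0.5532, 0.1079, 0.1659]
ee_rot: [3.14, -0.001, 1.657]
wrist_force: [-0.6, 0.4, 0.0]
width: 0.0497
finger_force: 0.0
```

Run:
```python
from h import *
o=get_obs();print(o["time"],o["tool_pos"],o["wrist_force"])
im=snapshot("wrist");u,v=pix("wrist",np.array([.547,.187,.101]));x,y=int(u)-50,int(v)-40
b=snapshot("side");s=lambda a:cv2.resize(a,(400,320),interpolation=cv2.INTER_CUBIC)
cv2.imwrite("pics/end.png",np.hstack([s(im[y:y+80,x:x+100]),s(b[110:206,220:340])]))
```

```text
32.975 [0.55318655 0.10794057 0.16593298] [-0.61613304  0.4118893   0.01689408]
```

View pics/end.png

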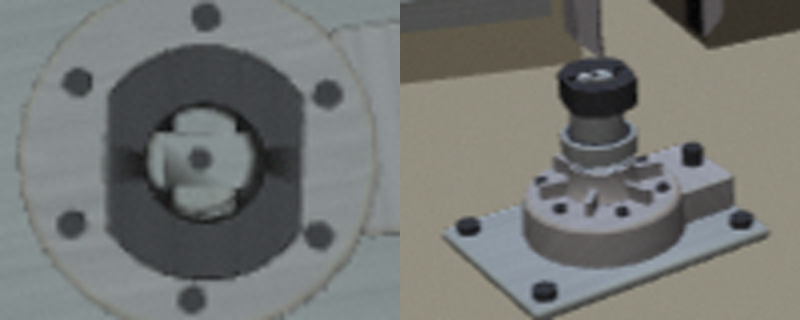

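The left half shows the head lying across the retainer's hole at (200,158), about 90 degrees to it, with the flats at x = 107 and 303. The right half shows bearing, tall sleeve and retainer level in a stack at about (598,110), with the gripper clear.

```bash
python3 -c "
from bench import *
print(close_job())"
```

```text
the job is handed in; nothing more can be done
None
```

The shaft end is rebuilt and handed in at about 33 s: the bearing, tall sleeve and retainer are on the shaft, the retainer is turned 90 degrees and caught under the head against the spring, and I did not touch the short sleeve.

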